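# Open a bayonet-lidded canister in its bracing nest and hold the lid over it

## Task

Take the square lidded canister and lower it upright into the square pocket of the steel nest bolted to the bench until you feel it stand on the seat. With the nest keeping it from turning, unscrew the lid anticlockwise (seen from above) only until its lugs come free (forced hard against the stop beyond, it jams), then lift it straight up and finish while still holding it level and centred just above the open mouth, a few centimetres at most, not touching the canister. The canister stays upright and seated in the nest, and the castings lying about are left where they are.

Things in the scene. Friction and masses are not known exactly. Their poses are not given: they have to be found in the camera images.
- canister: loose aluminium canister, 0.28 to 0.46 kg: square body 60x60 mm, 58 mm tall, above it a round neck 36 mm wide up to 78 mm. Origin: centre of its underside; z up, x and y square to its sides. At the start it stands free on the 3 mm work mat, where it would simply turn along with the lid.
- canister_flange (a point): on the neck's axis, 68 mm above the underside: level of the undersides of the neck's three flange segments (72 degrees long, gaps of 48), under which the lid's three lugs catch. Stop tabs limit the lid's turning both ways, anticlockwise at about +1.07 rad. Wrung hard against that stop the lid jams and drags the canister up; turning it back by 0.1 rad frees it.
- canister_mouth (a point): centre of the neck's rim, 78 mm above the underside. With the lid's origin higher than this, the lid is clear of the neck. A sprung rubber seal disc in the mouth presses the closed lid up with about 10 N, which makes it tight (about 0.3 N m to turn); once free it stands up to 9 mm above the rim, within the lid's 22 mm deep hollow when the lid is on.
- lid: loose round knurled steel lid, 0.08 kg, 54 mm diameter, 26 mm tall, closed on the canister at the start. Origin: centre of its lower rim; z up; closed, it is on the canister's axis 62 mm above its underside. Its x axis then stands -0.2 to +0.14 rad from the canister's x axis; the lugs are free at +0.87 to +1.07 rad (anticlockwise from above).
- lid_top (a point): centre of the lid's top, 26 mm above its lower rim: the closed canister is 88 mm tall and can be lifted by the lid. When the lugs come free the seal pushes the lid up by up to 3 mm, or a gripper holding the lid feels the seal's upward push grow by 2 to 6 N within 0.2 rad of turning, to 7 N or more; while they still catch, lifting the lid lifts the canister too.
- nest: steel fixture fixed on the 3 mm work mat: base plate 81x118 mm (long along its y, a 12 mm high bolt at either end); on it four walls, 9 mm thick, 36 mm high, round a square pocket 63x63 mm. Origin: centre of its underside; z up, x and y square to the pocket. The canister may go in at any of the four quarter turns; the walls then keep it from turning.
- nest_mouth (a point): centre of the pocket's mouth, 36 mm above the nest's underside; its top edges are chamfered by about 5 mm. In the pocket lies a rubber-faced seat plate set at an unknown height: its top is 10 to 20 mm above the nest's underside, found by lowering the canister until it stops; it is stiff and bears over 30 N.
- elbow: bystander: loose grey elbow casting 65x74x50 mm, origin under it
- cover: bystander: loose grey round cover casting 68x70x21 mm, origin under it
- link_arm: bystander: loose grey arm casting 30x91x21 mm, origin under it

How it is judged:
By the outcome, as a careful person would: the job done as asked, in the order asked, and still so for the second after the job is handed in, while the arm keeps its last pose, push and grip.
It also fails if it takes over 40 s, if anything falls off the work surface, if the arm or the gripper's body presses on something with over 40 N, if the wrist force passes 120 N, or if a joint passes its speed limit or range.

## Robot

A 6-joint arm with a two-finger parallel gripper is mounted at the origin on a cart in front of the work surface, level with it; the furniture and walls round the work are solid. World frame = base frame: x ahead of the robot, y to its left, z up, the work surface at z = 0. Lengths are in m, angles in rad, forces in N, time in s.
With the tool pointing down it reaches from about 0.35 to 0.975 m from the base axis. Payload 4.9 kg.
Tool frame: the origin (TCP) lies midway between the tips of the shut fingers; the grasp point (between the pads) lies 19 mm behind it (ctrl.tcp_to_grasp is the distance from the TCP to the grasp point, in m); z points along the fingers, y is the line along which they close (so a half turn about z gives the same grasp; the last joint's range is limited). The gripper opens to 85 mm and grips with 20 to 120 N. Pads are 22 mm wide; open, the fingers measure 114 mm over their backs; the gripper's body (76 mm by 85 mm) begins 54 mm behind the grasp point. The pads swing forward as they close: fully open they stand 13 mm farther back than shut.
Start: joints at [1.179, 0.053, 1.613, -0, 1.476, -0.119], TCP at [0.168, 0.602, 0.231] pointing down, gripper open.
Joint ranges: [-3.01, 3.01], [-1.01, 2.22], [0.06, 2.58], [-1.02, 4.17], [0.09, 2.62], [-3.14, 3.14]. Speed limits (rad/s): [2.57, 2.57, 3.14, 3.14, 3.14, 3.14].

## Interface

Orientations are given as a rotation vector (axis times angle).
In Python, from station import ctrl gives the robot as it stands.
- The arm moves only by the shell command python3 jog.py [FORCE], which reads ROWS from standard input. ROWS is 1 to 20 rows, one to a line, with the numbers parted by spaces; each row has 7 numbers: the finger opening in m, then dx, dy, dz in m, then a rotation vector rx, ry, rz in rad; each row is the pose to reach, as a shift and turn from the pose commanded when the command began, along the tool's axes at that moment; what a row does not reach only later rows make up. A row lasts 1/12 s, in which the tool goes at most 0.0417 m and 0.125 rad, less where a joint would pass 70% of its speed; a pose out of reach is approached as far as the arm can. The fingers move at their own pace and stop on an object; FORCE is the grip in N (left out, the last holds). Time passes only in rows, so rows that do not move let the fingers close. It prints the time, the measured TCP pose, the force, the opening and the grip force at its end. Input that does not fit is refused with a message, and nothing moves.
- ctrl.get_obs(): the state, without advancing time (a new reading comes with each control period).
- ctrl.get_image(name): name is "scene" or "top" or "wrist"; returns the picture (420x560x3 uint8, red, green, blue); there is no depth.
- ctrl.camera_params(name): a dict with "fx", "fy", "cx", "cy" (pixels), "T" (4x4, takes a point from camera to world coordinates); the wrist camera has in their place "tool_from_camera" (4x4, takes a point from camera to tool coordinates, whose origin is the TCP and whose axes are the flange's). Camera axes: x right, y down, z forward; pixel columns grow to the right and rows downward; lengths in m; the calibration is good to about 2 mm. A picture is of the moment at which its call begins: read the wrist's pose just before it. camera_params takes no time and is no camera call.
- ctrl.finish_job(): hands the job in; it is judged then, once.
The state is a dict: "t": time; "q": joint angles; "dq": joint speeds; "effort": joint torques, N m; "tool_pos": TCP position; "tool_rot": TCP orientation; "contact_force": force on the tool from outside, world axes, zero at the start; "wrist_torque": the same for the moment, N m; "opening": finger opening in m; "grip_force": force on a finger pad.
Only numpy, scipy, OpenCV 4.12 (cv2) and the standard library are available. Lean on these libraries where they do the work, as an engineer would, in place of code of your own. Each camera call takes 0.05 s, during which the arm holds its last target. There are 200 camera calls.

## Working session

There is one attempt and no reset: what is moved stays moved. The work goes in short steps, Python scripts to look and compute and a shell command to move; the robot and the scene stay as the last step left them, time stands still between calls to the robot, and variables do not carry over. Pictures are saved under pics/ and viewed, at most 10 in all, crops included, and the job is handed in when it is done.

```bash
ls; mkdir -p pics
python3 - <<'E'
from station import ctrl
import cv2,numpy as np
np.set_printoptions(precision=4,suppress=True)
for n in ("top","scene"):
    cv2.imwrite(f"pics/{n}0.png",ctrl.get_image(n)[:,:,::-1]); print(n,ctrl.camera_params(n))
print(ctrl.camera_params("wrist")); print(ctrl.get_obs(), ctrl.tcp_to_grasp)
E
```

```text
jog.py
pics
station.py
top {'fx': 402.4508972307454, 'fy': 402.4508972307454, 'cx': 283.4521616417481, 'cy': 213.45790170891738, 'T': array([[-0.025 , -0.9924,  0.1208,  0.4106],
       [-0.9992,  0.0286,  0.0282,  0.2986],
       [-0.0314, -0.12  , -0.9923,  0.9295],
       [ 0.    ,  0.    ,  0.    ,  1.    ]])}
scene {'fx': 482.8514491777366, 'fy': 482.8514491777366, 'cx': 277.07695716996255, 'cy': 208.8786439432326, 'T': array([[ 0.8853, -0.2872,  0.3657,  0.1785],
       [-0.4644, -0.5865,  0.6636, -0.3254],
       [ 0.0239, -0.7573, -0.6526,  0.7057],
       [ 0.    ,  0.    ,  0.    ,  1.    ]])}
{'fx': 338.5000710164308, 'fy': 338.5000710164308, 'cx': 284.72769661565815, 'cy': 208.44835332736855, 'tool_from_camera': array([[ 0.0001, -0.9554, -0.2955,  0.0751],
       [ 1.    ,  0.    ,  0.0004,  0.0007],
       [-0.0004, -0.2955,  0.9554, -0.1421],
       [ 0.    ,  0.    ,  0.    ,  1.    ]])}
{'t': 0.1, 'q': array([ 1.179 ,  0.0533,  1.6141,  0.    ,  1.476 , -0.119 ]), 'dq': array([ 0.0007,  0.    , -0.0027,  0.001 ,  0.0005,  0.0007]), 'effort': array([  0.0002, -39.4905, -37.1363,  -0.0001,   0.004 ,  -0.    ]), 'tool_pos': array([0.1682, 0.6014, 0.2302]), 'tool_rot': array([-0.4271, -3.1119,  0.0027]), 'contact_force': array([ 0.0866, -0.052 ,  0.5959]), 'wrist_torque': array([0.0647, 0.0138, 0.0098]), 'grip_force': 0.0, 'opening': 0.08541624672668441} 0.0187
```

View pics/top0.png

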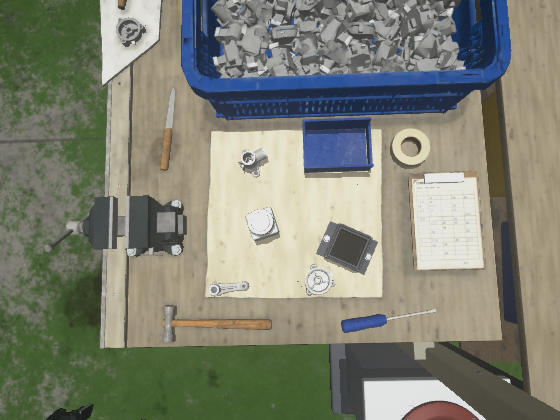

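View pics/scene0.png

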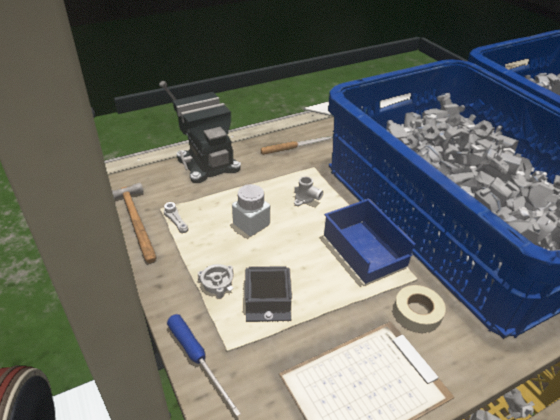

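Run:
```python
import cv2
im=cv2.imread("pics/top0.png")[190:290,230:390]
cv2.imwrite("pics/crop.png",cv2.resize(im,None,fx=5,fy=5,interpolation=cv2.INTER_CUBIC))
```

```text
(no output)
```

View pics/crop.png

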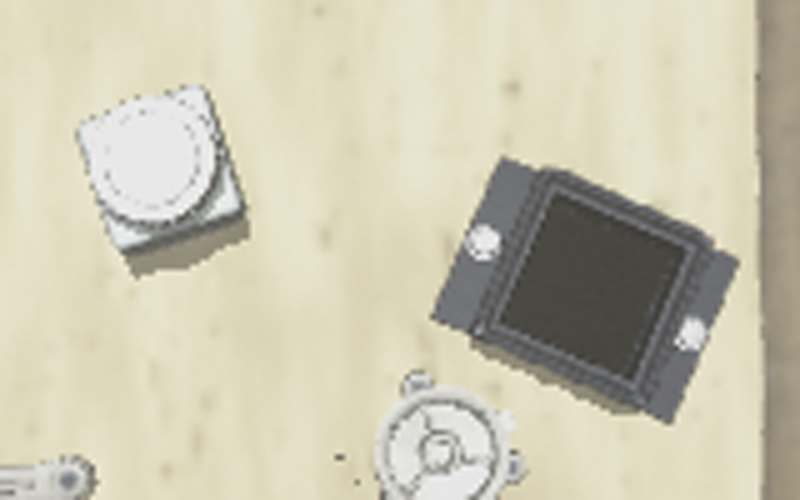

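```bash
cat > h.py <<'E'
import numpy as np
from station import ctrl
from scipy.spatial.transform import Rotation as R
np.set_printoptions(precision=4,suppress=True)
def proj(uv,z,P,T=None):
    T=P["T"] if T is None else T
    uv=np.atleast_2d(uv).astype(float)
    d=np.c_[(uv[:,0]-P["cx"])/P["fx"],(uv[:,1]-P["cy"])/P["fy"],np.ones(len(uv))]@T[:3,:3].T
    return (T[:3,3]+d*((z-T[2,3])/d[:,2])[:,None])[:,:2]
def tool(): 
    o=ctrl.get_obs(); return np.array(o["tool_pos"]),R.from_rotvec(o["tool_rot"]).as_matrix()
def rel(p,yaw=None):
    "shift in tool axes from current measured TCP to world p"
    t,M=tool(); return M.T@(np.array(p)-t)
def edges(q):
    q=np.array(q); 
    for i in range(4):
        d=q[(i+1)%4]-q[i]; print("  len %.4f ang %.2f (mod90 %.2f)"%(np.hypot(*d),np.degrees(np.arctan2(d[1],d[0])),np.degrees(np.arctan2(d[1],d[0]))%90))
    print("  centre",q.mean(0))
E
python3 - <<'E'
from h import *
P=ctrl.camera_params("top")
c=lambda l:(np.array(l)+.5)/5-.5+[230,190]
print("lid",proj(c([(153,157)]),.091,P))
print("body");edges(proj(c([(78,133),(205,86),(243,210),(122,252)]),.061,P))
print("pocket");edges(proj(c([(558,192),(690,250),(632,380),(497,322)]),.036,P))
print("base");edges(proj(c([(503,157),(740,262),(670,423),(432,318)]),.009,P))
b=proj(c([(485,243),(691,333)]),.015,P);print("bolts",b.mean(0),np.degrees(np.arctan2(*(b[1]-b[0])[::-1])))
t,M=tool();print(t,M)
E
```

```text
lid [[0.4981 0.3717]]
body
  len 0.0590 ang -71.17 (mod90 18.83)
  len 0.0567 ang -164.34 (mod90 15.66)
  len 0.0554 ang 107.61 (mod90 17.61)
  len 0.0555 ang 19.35 (mod90 19.35)
  centre [0.4955 0.3705]
pocket
  len 0.0631 ang -115.59 (mod90 64.41)
  len 0.0628 ang 153.44 (mod90 63.44)
  len 0.0639 ang 65.20 (mod90 65.20)
  len 0.0637 ang -27.25 (mod90 62.75)
  centre [0.4414 0.1826]
base
  len 0.1169 ang -115.79 (mod90 64.21)
  len 0.0796 ang 153.84 (mod90 63.84)
  len 0.1164 ang 64.69 (mod90 64.69)
  len 0.0806 ang -25.75 (mod90 64.25)
  centre [0.4407 0.183 ]
bolts [0.4412 0.1829] -115.297564363778
[0.1682 0.6014 0.2302] [[-0.963   0.2694 -0.0007]
 [ 0.2694  0.963  -0.0017]
 [ 0.0002 -0.0018 -1.    ]]
```

```bash
echo '0.085 -0.379 -0.133 0 0 0 0
0.085 -0.379 -0.133 0 0 0 0
0.085 -0.379 -0.133 0 0 0 0
0.085 -0.379 -0.133 0 0 0 0
0.085 -0.379 -0.133 0 0 0 0
0.085 -0.379 -0.133 0 0 0 0
0.085 -0.379 -0.133 0 0 0 0
0.085 -0.379 -0.133 0 0 0 0
0.085 -0.379 -0.133 0 0 0 0
0.085 -0.379 -0.133 0 0 0 0
0.085 -0.379 -0.133 0 0 0 0
0.085 -0.379 -0.133 0 0 0 0
0.085 -0.379 -0.133 0 0 0 0' | python3 jog.py
python3 - <<'E'
from h import *
import cv2
t,M=tool(); im=ctrl.get_image("wrist")
np.savez("w1.npz",t=t,M=M); print(t,M)
cv2.imwrite("pics/w1.png",im[:,:,::-1])
E
```

```text
t: 1.18
tool_pos: [0.4969, 0.3718, 0.2307]
tool_rot: [-0.427, -3.111, 0.001]
contact_force: [-0.6, -1.1, 0.4]
opening: 0.0852
grip_force: 0.0
[0.4969 0.3718 0.2307] [[-0.963   0.2694 -0.0013]
 [ 0.2694  0.963  -0.0002]
 [ 0.0012 -0.0005 -1.    ]]
```

View pics/w1.png

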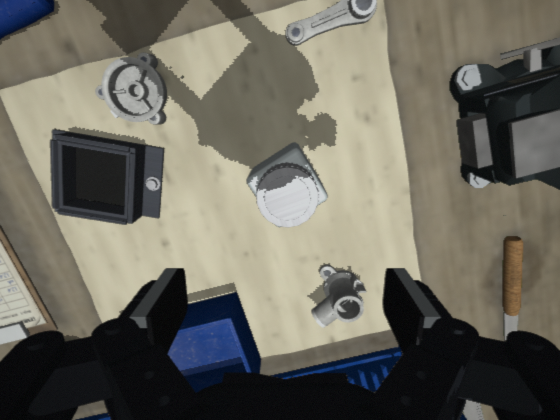

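Run:
```python
import cv2
im=cv2.imread("pics/w1.png")[135:235,225:345]
cv2.imwrite("pics/w1c.png",cv2.resize(im,None,fx=6,fy=6,interpolation=cv2.INTER_CUBIC))
```

```text
(no output)
```

View pics/w1c.png

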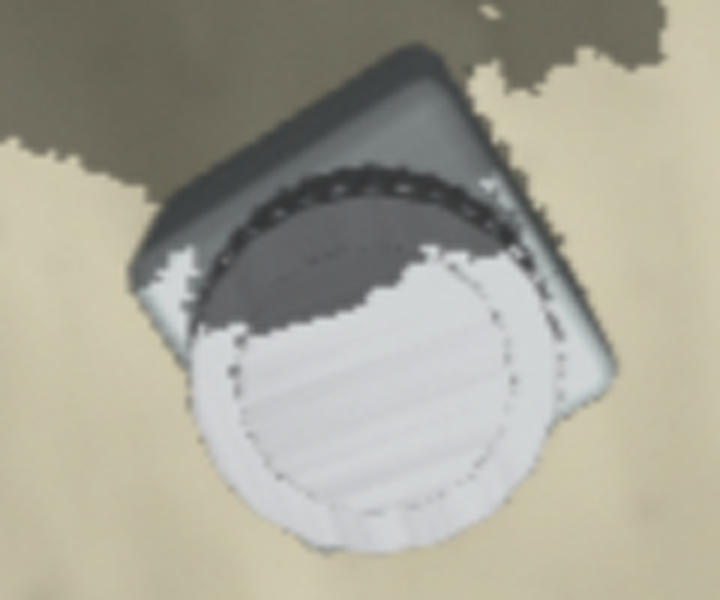

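Run:
```python
from h import *
P=ctrl.camera_params("wrist"); w=np.load("w1.npz")
T=np.eye(4);T[:3,:3]=w["M"];T[:3,3]=w["t"];T=T@P["tool_from_camera"]
c=lambda l:(np.array(l)+.5)/6-.5+[225,135]
print("lid",proj(c([(373,374)]),.091,P,T))
for n,l,z in (("bot",[(180,193),(400,47)],.003),("sh",[(205,225),(405,88)],.061),("right",[(475,100),(600,330)],.061)):
    p=proj(c(l),z,P,T);d=p[1]-p[0];print(n,p,np.degrees(np.arctan2(d[1],d[0]))%90)
cx,cy=0.4411,.1828
print("pocket");edges(proj([(62,145),(128,152),(126,215),(58,208)],.039,P,T))
print("lid->tool",w["M"].T@(np.r_[proj(c([(373,374)]),.091,P,T)[0],.063]-w["t"]))
```

```text
lid [[0.499  0.3738]]
bot [[0.4794 0.343 ]
 [0.4648 0.3889]] 17.704551129617556
sh [[0.4767 0.353 ]
 [0.4647 0.3886]] 18.71687750363357
right [[0.4693 0.3984]
 [0.5096 0.4082]] 13.758224173909277
pocket
  len 0.0639 ang 68.27 (mod90 68.27)
  len 0.0660 ang -25.17 (mod90 64.83)
  len 0.0695 ang -111.89 (mod90 68.11)
  len 0.0664 ang 149.92 (mod90 59.92)
  centre [0.4442 0.1874]
lid->tool [-0.0017  0.0025  0.1677]
```

```bash
echo '0.085 -0.001 0.002 0.04 0 0 0
0.085 -0.001 0.002 0.08 0 0 0
0.085 -0.001 0.002 0.12 0 0 0
0.085 -0.001 0.002 0.15 0 0 0
0.085 -0.001 0.002 0.167 0 0 0
0.085 -0.001 0.002 0.167 0 0 0
0.085 -0.001 0.002 0.167 0 0 0' | python3 jog.py; echo '0.045 0 0 0 0 0 0
0.045 0 0 0 0 0 0
0.045 0 0 0 0 0 0
0.045 0 0 0 0 0 0
0.045 0 0 0 0 0 0
0.045 0 0 0 0 0 0' | python3 jog.py 70
```

```text
t: 1.82
tool_pos: [0.4973, 0.374, 0.0635]
tool_rot: [-0.424, -3.111, 0.002]
contact_force: [0.5, -0.0, 0.7]
opening: 0.0848
grip_force: 0.0
t: 2.32
tool_pos: [0.5004, 0.3739, 0.0674]
tool_rot: [0.427, 3.109, 0.003]
contact_force: [-2.4, -2.1, 4.6]
opening: 0.0517
grip_force: 71.8
```

```bash
echo '0.045 0 0 0 0 0 0
0.045 0 0 0 0 0 0' | python3 jog.py;  python3 - <<'E'
from h import *
import cv2
o=ctrl.get_obs();print(o["tool_pos"],o["contact_force"],o["wrist_torque"],o["opening"]);im=ctrl.get_image("wrist")
im2=ctrl.get_image("scene")
a=cv2.resize(im[130:400,120:440],None,fx=1.25,fy=1.25);b=cv2.resize(im2[150:285,180:340],None,fx=2.5,fy=2.5)
cv2.imwrite("pics/g.png",np.hstack([a,b])[:,:,::-1] if a.shape[0]==b.shape[0] else np.hstack([a[:337],b[:337]])[:,:,::-1])
E
```

```text
t: 2.48
tool_pos: [0.5004, 0.3739, 0.0673]
tool_rot: [0.427, 3.109, 0.003]
contact_force: [-1.7, -2.7, 6.6]
opening: 0.0516
grip_force: 71.8
[0.5004 0.3739 0.0673] [-1.6559 -2.735   6.6422] [-0.2008  0.2948  0.0599] 0.051590536069614244
```

View pics/g.png

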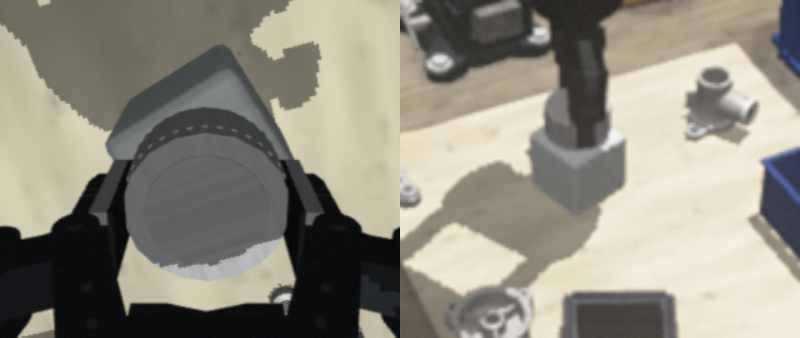

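```bash
echo '0.075 0 0 0 0 0 0
0.075 0 0 0 0 0 0
0.075 0 0 0 0 0 0
0.075 0 0 -0.005 0 0 0
0.075 0 0 -0.005 0 0 0' | python3 jog.py
python3 - <<'E'
from h import *
P=ctrl.camera_params("wrist")
def f(uv,t,M):
    T=np.eye(4);T[:3,:3]=M;T[:3,3]=t;return proj(uv,.091,P,T@P["tool_from_camera"])
print(f([(284.8,291.6)],[.5004,.3739,.0673],R.from_rotvec([.427,3.109,.003]).as_matrix()))
o=ctrl.get_obs();print(o["tool_pos"],o["contact_force"],o["wrist_torque"])
E
```

```text
t: 3.0
tool_pos: [0.4995, 0.3736, 0.0702]
tool_rot: [0.427, 3.111, 0.001]
contact_force: [0.0, -0.0, -0.8]
opening: 0.075
grip_force: 0.0
[[0.4967 0.3757]]
[0.4995 0.3736 0.0702] [ 0.0261 -0.0386 -0.8244] [-0.0521  0.0416 -0.0045]
```

```bash
echo '0.045 0 0 0 0 0 0
0.045 0 0 0 0 0 0
0.045 0 0 0 0 0 0
0.045 0 0 0 0 0 0
0.045 0 0 0 0 0 0' | python3 jog.py 70
python3 - <<'E'
from h import *
o=ctrl.get_obs();print(o["tool_pos"],o["contact_force"],o["wrist_torque"])
E
```

```text
t: 3.42
tool_pos: [0.4993, 0.3737, 0.07]
tool_rot: [0.427, 3.112, 0.001]
contact_force: [-1.6, 0.3, 4.6]
opening: 0.0513
grip_force: 73.0
[0.4993 0.3737 0.07  ] [-1.5501  0.2607  4.6148] [-0.0213  0.273  -0.0705]
```

```bash
echo '0.045 0 0 -0.03 0 0 0
0.045 0 0 -0.06 0 0 0
0.045 0 0 -0.09 0 0 0
0.045 -0.065 -0.27 -0.09 0 0 0.759
0.045 -0.065 -0.27 -0.09 0 0 0.759
0.045 -0.065 -0.27 -0.09 0 0 0.759
0.045 -0.065 -0.27 -0.09 0 0 0.759
0.045 -0.065 -0.27 -0.09 0 0 0.759
0.045 -0.065 -0.27 -0.09 0 0 0.759
0.045 -0.065 -0.27 -0.09 0 0 0.759
0.045 -0.065 -0.27 -0.09 0 0 0.759
0.045 -0.065 -0.27 -0.09 0 0 0.759
0.045 -0.065 -0.27 -0.09 0 0 0.759
0.045 -0.065 -0.27 -0.09 0 0 0.759' | python3 jog.py
python3 - <<'E'
from h import *
import cv2
t,M=tool(); im=ctrl.get_image("wrist")
np.savez("w2.npz",t=t,M=M); print(t,M,ctrl.get_obs()["contact_force"])
cv2.imwrite("pics/w2.png",cv2.resize(im,(800,600),interpolation=cv2.INTER_CUBIC)[:,:,::-1])
E
```

```text
t: 4.58
tool_pos: [0.4883, 0.0966, 0.1583]
tool_rot: [-1.547, -2.732, 0.001]
contact_force: [0.4, -0.6, -4.1]
opening: 0.0511
grip_force: 75.5
[0.4883 0.0966 0.1583] [[-0.5144  0.8576 -0.0017]
 [ 0.8576  0.5144  0.0002]
 [ 0.001  -0.0013 -1.    ]] [-0.4693  0.0797 -4.1793]
```

View pics/w2.png

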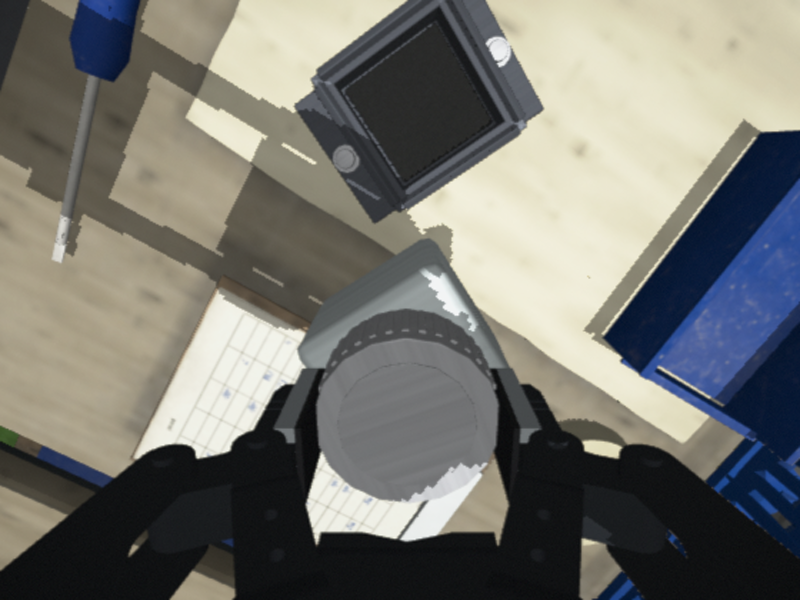

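Run:
```python
from h import *
P=ctrl.camera_params("wrist"); w=np.load("w2.npz")
T=np.eye(4);T[:3,:3]=w["M"];T[:3,3]=w["t"];T=T@P["tool_from_camera"]
c=lambda l:(np.array(l)+.5)*.7-.5
def ang(n,l,z):
    p=proj(c(l),z,P,T);d=p[1]-p[0];print(n,p.mean(0),np.degrees(np.arctan2(d[1],d[0]))%90)
ang("bolts",[(499,48),(345,157)],.015)
ang("outerL",[(315,80),(403,208)],.039); ang("outerR",[(403,208),(525,127)],.039)
ang("innL",[(340,90),(403,188)],.036); ang("innR",[(405,188),(503,123)],.036)
i=proj(c([(340,90),(502,123)]),.036,P,T);print("inner diag mid",i.mean(0))
o=proj(c([(315,80),(525,127)]),.039,P,T);print("outer diag mid",o.mean(0),np.hypot(*(o[1]-o[0])))
zb=w["t"][2]-.067
ang("can bot",[(325,309),(415,247)],zb); ang("can sh",[(335,325),(415,267)],zb+.058); ang("can right",[(440,275),(490,355)],zb+.058)
print("lid",proj(c([(407,420)]),zb+.088,P,T))
```

```text
bolts [0.4439 0.1855] 64.49148231066808
outerL [0.4288 0.1505] 65.6586963036577
outerR [0.4799 0.1683] 64.22601795763907
innL [0.4324 0.1561] 64.18865340491043
innR [0.4726 0.1711] 63.90742164612906
inner diag mid [0.4459 0.1833]
outer diag mid [0.4451 0.1841] 0.10821814566771208
can bot [0.464  0.1055] 65.97199027412657
can sh [0.4646 0.1166] 67.70493562573363
can right [0.4939 0.1263] 63.01786105000691
lid [[0.4879 0.0985]]
```

```bash
echo '0.045 0.035 0.002 0 0 0 0
0.045 0.07 0.005 0 0 0 0
0.045 0.098 0.0066 0 0 0 0
0.045 0.098 0.0066 0.02 0 0 0
0.045 0.098 0.0066 0.045 0 0 0
0.045 0.098 0.0066 0.045 0 0 0
0.045 0.098 0.0066 0.045 0 0 0' | python3 jog.py; echo '0.045 0 0 0.005 0 0 0
0.045 0 0 0.008 0 0 0
0.045 0 0 0.011 0 0 0
0.045 0 0 0.011 0 0 0' | python3 jog.py
```

```text
t: 5.22
tool_pos: [0.4425, 0.1838, 0.1126]
tool_rot: [-1.546, -2.731, 0.005]
contact_force: [-0.1, -0.1, -4.2]
opening: 0.0511
grip_force: 75.6
t: 5.55
tool_pos: [0.4444, 0.1831, 0.1034]
tool_rot: [1.55, 2.732, 0.0]
contact_force: [-0.8, 0.2, -3.7]
opening: 0.0511
grip_force: 75.7
```

Run:
```python
from h import *
import cv2
o=ctrl.get_obs();print(o["tool_pos"],o["contact_force"],o["wrist_torque"])
```

```text
[0.4444 0.1831 0.1034] [-0.7569  0.1554 -3.7399] [-0.0218  0.021   0.0214]
```

```bash
echo '0.045 0 0 0.002 0 0 0
0.045 0 0 0.004 0 0 0
0.045 0 0 0.004 0 0 0' | python3 jog.py;echo '0.045 0 0 0.002 0 0 0
0.045 0 0 0.004 0 0 0
0.045 0 0 0.004 0 0 0' | python3 jog.py
```

```text
t: 5.8
tool_pos: [0.4454, 0.1837, 0.1017]
tool_rot: [1.55, 2.732, 0.003]
contact_force: [-3.4, -0.1, 4.7]
opening: 0.0511
grip_force: 76.7
t: 6.05
tool_pos: [0.446, 0.184, 0.0995]
tool_rot: [1.549, 2.731, 0.004]
contact_force: [-8.0, -0.8, 13.5]
opening: 0.0514
grip_force: 77.6
```

```bash
echo '0.045 0.0013 -0.0021 -0.004 0 0 0
0.045 0.0013 -0.0021 -0.004 0 0 0' | python3 jog.py;echo '0.045 0 0 0.002 0 0 0
0.045 0 0 0.004 0 0 0
0.045 0 0 0.004 0 0 0' | python3 jog.py;  python3 - <<'E'
from h import *
import cv2
o=ctrl.get_obs();print(o["tool_pos"],o["contact_force"],o["wrist_torque"])
E
```

```text
t: 6.22
tool_pos: [0.443, 0.1837, 0.1012]
tool_rot: [1.548, 2.73, 0.004]
contact_force: [0.5, 0.8, -3.8]
opening: 0.0513
grip_force: 75.7
t: 6.47
tool_pos: [0.4419, 0.1833, 0.0944]
tool_rot: [1.55, 2.733, 0.001]
contact_force: [2.4, 2.4, -5.5]
opening: 0.0513
grip_force: 75.7
[0.4419 0.1833 0.0944] [ 2.3946  2.3679 -5.4803] [ 0.1869 -0.5285  0.0846]
```

```bash
echo '0.045 0 0.0007 0.002 0 0 0
0.045 0 0.0007 0.004 0 0 0
0.045 0 0.0007 0.004 0 0 0' | python3 jog.py;echo '0.045 0 0 0.0015 0 0 0
0.045 0 0 0.003 0 0 0
0.045 0 0 0.003 0 0 0' | python3 jog.py
```

```text
t: 6.72
tool_pos: [0.4421, 0.1835, 0.0904]
tool_rot: [-1.549, -2.732, 0.001]
contact_force: [0.9, 0.3, -4.9]
opening: 0.0517
grip_force: 75.8
t: 6.97
tool_pos: [0.4421, 0.1836, 0.0878]
tool_rot: [-1.55, -2.732, 0.001]
contact_force: [2.0, -0.2, -5.1]
opening: 0.0513
grip_force: 75.8
```

Bottom is at about 0.021 and moving freely; continue down.

```bash
echo '0.045 0 0 0.0015 0 0 0
0.045 0 0 0.003 0 0 0
0.045 0 0 0.003 0 0 0' | python3 jog.py;echo '0.045 0 0 0.001 0 0 0
0.045 0 0 0.002 0 0 0
0.045 0 0 0.002 0 0 0' | python3 jog.py
```

```text
t: 7.22
tool_pos: [0.4422, 0.1836, 0.0849]
tool_rot: [-1.55, -2.732, 0.001]
contact_force: [0.4, -0.4, -5.6]
opening: 0.0519
grip_force: 75.8
t: 7.47
tool_pos: [0.4423, 0.1837, 0.0831]
tool_rot: [-1.55, -2.733, 0.0]
contact_force: [0.7, 0.1, -4.2]
opening: 0.0515
grip_force: 75.8
```

```bash
echo '0.045 0 0 0.001 0 0 0
0.045 0 0 0.002 0 0 0
0.045 0 0 0.002 0 0 0' | python3 jog.py;echo '0.045 0 0 0.001 0 0 0
0.045 0 0 0.002 0 0 0
0.045 0 0 0.002 0 0 0' | python3 jog.py
```

```text
t: 7.72
tool_pos: [0.4426, 0.1837, 0.082]
tool_rot: [1.55, 2.733, -0.0]
contact_force: [-1.4, -1.6, 1.2]
opening: 0.0512
grip_force: 76.4
t: 7.97
tool_pos: [0.443, 0.1838, 0.0814]
tool_rot: [1.549, 2.732, 0.0]
contact_force: [-6.0, -2.3, 10.4]
opening: 0.0513
grip_force: 77.3
```

```bash
echo '0.045 0.0005 -0.001 0.001 0 0 0
0.045 0.0005 -0.001 0.002 0 0 0
0.045 0.0005 -0.001 0.002 0 0 0' | python3 jog.py
python3 - <<'E'
from h import *
o=ctrl.get_obs();print(o["tool_pos"],o["contact_force"],o["wrist_torque"])
E
```

```text
t: 8.22
tool_pos: [0.4429, 0.1838, 0.0804]
tool_rot: [1.548, 2.731, 0.002]
contact_force: [-4.7, -2.1, 12.8]
opening: 0.051
grip_force: 77.5
[0.4429 0.1838 0.0804] [-4.728  -2.102  12.8466] [-0.4704  0.9142 -0.0065]
```

```bash
echo '0.045 0.0005 -0.001 0.001 0 0 0
0.045 0.0005 -0.001 0.002 0 0 0
0.045 0.0005 -0.001 0.002 0 0 0' | python3 jog.py; echo '0.045 0 0 0.001 0 0 0
0.045 0 0 0.002 0 0 0
0.045 0 0 0.002 0 0 0' | python3 jog.py
python3 - <<'E'
from h import *
o=ctrl.get_obs();print(o["tool_pos"],o["contact_force"],o["wrist_torque"])
E
```

```text
t: 8.47
tool_pos: [0.4429, 0.1839, 0.0799]
tool_rot: [1.547, 2.729, 0.004]
contact_force: [-5.6, -2.8, 18.1]
opening: 0.0513
grip_force: 78.1
t: 8.72
tool_pos: [0.4433, 0.184, 0.0798]
tool_rot: [1.547, 2.729, 0.004]
contact_force: [-10.3, -4.3, 27.4]
opening: 0.0512
grip_force: 79.2
[0.4433 0.184  0.0798] [-10.2808  -4.3486  27.3734] [-0.8616  1.8191  0.0368]
```

```bash
echo '0.045 0.0004 -0.0009 -0.002 0 0 0
0.045 0.0004 -0.0009 -0.004 0 0 0
0.045 0.0004 -0.0009 -0.004 0 0 0' | python3 jog.py
python3 - <<'E'
from h import *
import cv2
o=ctrl.get_obs();print(o["tool_pos"],o["contact_force"],o["wrist_torque"])
a=ctrl.get_image("scene")[180:330,190:340];b=ctrl.get_image("wrist")
np.savez("w3.npz",t=o["tool_pos"],M=tool()[1])
a=cv2.resize(a,(400,400),interpolation=cv2.INTER_CUBIC);b=cv2.resize(b[40:360,120:440],(400,400),interpolation=cv2.INTER_CUBIC)
cv2.imwrite("pics/s.png",np.hstack([a,b])[:,:,::-1])
E
```

```text
t: 8.97
tool_pos: [0.4425, 0.1838, 0.0815]
tool_rot: [1.547, 2.727, 0.007]
contact_force: [-0.4, -1.7, 9.8]
opening: 0.0513
grip_force: 77.2
[0.4425 0.1838 0.0815] [-0.3832 -1.66    9.8064] [-0.4598  0.1678 -0.0119]
```

View pics/s.png

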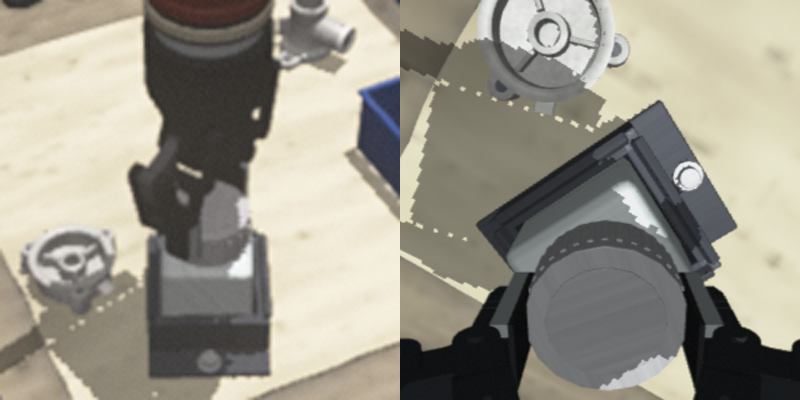

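```bash
echo '0.045 0 0 0 0 0 -0.1
0.045 0 0 0 0 0 -0.2
0.045 0 0 0 0 0 -0.2' | python3 jog.py
python3 - <<'E'
from h import *
o=ctrl.get_obs();print(o["tool_pos"],o["contact_force"],o["wrist_torque"],o["q"])
E
echo '0.045 0 0 0 0 0 -0.1
0.045 0 0 0 0 0 -0.2
0.045 0 0 0 0 0 -0.2' | python3 jog.py
python3 - <<'E'
from h import *
o=ctrl.get_obs();print(o["tool_pos"],o["contact_force"],o["wrist_torque"],np.degrees(np.arctan2(*tool()[1][1::-1,0])))
E
```

```text
t: 9.32
tool_pos: [0.4425, 0.1843, 0.0813]
tool_rot: [1.262, 2.87, 0.008]
contact_force: [-0.2, -0.8, 9.6]
opening: 0.0514
grip_force: 77.4
[0.4425 0.1843 0.0813] [-0.168  -0.7842  9.6321] [-0.114   0.1901  0.0357] [ 0.2391 -0.1632  2.082   0.0003  1.2152 -0.5033]
t: 9.57
tool_pos: [0.4424, 0.1843, 0.0812]
tool_rot: [0.969, 2.982, 0.007]
contact_force: [-0.2, -0.1, 11.3]
opening: 0.0513
grip_force: 77.4
[0.4424 0.1843 0.0812] [-0.1751 -0.1311 11.27  ] [-0.0599  0.1836  0.0321] 143.9913565688598
```

```bash
echo '0.045 0 0 0 0 0 -0.08
0.045 0 0 0 0 0 -0.16' | python3 jog.py
python3 - <<'E'
from h import *
import cv2
o=ctrl.get_obs();print(o["tool_pos"],o["contact_force"],o["wrist_torque"],np.degrees(np.arctan2(*tool()[1][1::-1,0])))
b=ctrl.get_image("wrist")
b=cv2.resize(b[40:360,120:440],(500,500),interpolation=cv2.INTER_CUBIC)
cv2.imwrite("pics/s2.png",b[:,:,::-1])
E
```

```text
t: 9.73
tool_pos: [0.4423, 0.1844, 0.0812]
tool_rot: [0.727, 3.05, 0.006]
contact_force: [-1.2, 0.1, 10.3]
opening: 0.0514
grip_force: 77.3
[0.4423 0.1844 0.0812] [-1.1829  0.1059 10.3206] [-0.1352  0.2705 -0.0654] 153.17498523353896
```

View pics/s2.png

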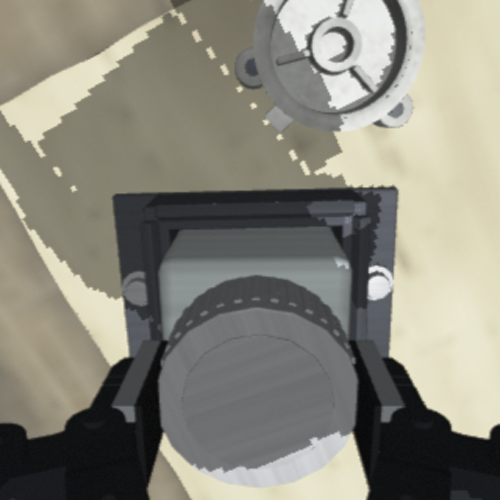

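```bash
for i in 1; do echo '0.045 0 0 0 0 0 0
0.045 0 0 0 0 0 -0.05
0.045 0 0 0 0 0 -0.05' | python3 jog.py; done; echo '0.045 0 0 0 0 0 -0.08
0.045 0 0 0 0 0 -0.08' | python3 jog.py; echo '0.045 0 0 0 0 0 -0.06
0.045 0 0 0 0 0 -0.06' | python3 jog.py
python3 - <<'E'
from h import *
o=ctrl.get_obs();print(o["tool_pos"],o["contact_force"],o["wrist_torque"],np.degrees(np.arctan2(*tool()[1][1::-1,0])))
E
```

```text
t: 10.03
tool_pos: [0.4422, 0.1843, 0.0812]
tool_rot: [0.654, 3.066, 0.005]
contact_force: [-1.6, -0.8, 10.5]
opening: 0.0514
grip_force: 77.4
t: 10.2
tool_pos: [0.4423, 0.1843, 0.0812]
tool_rot: [0.529, 3.09, 0.005]
contact_force: [-1.4, -0.5, 11.7]
opening: 0.0511
grip_force: 77.4
t: 10.37
tool_pos: [0.4423, 0.1843, 0.0812]
tool_rot: [0.437, 3.104, 0.005]
contact_force: [-1.1, -0.3, 10.1]
opening: 0.0515
grip_force: 77.4
[0.4423 0.1843 0.0812] [-1.0922 -0.3332 10.1417] [-0.1389  0.2241  0.0672] 163.9596178231061
```

```bash
echo '0.045 0 0 -0.002 0 0 0
0.045 0 0 -0.002 0 0 0
0.045 0 0 -0.002 0 0 0' | python3 jog.py; echo '0.045 0 0 0 0 0 -0.05
0.045 0 0 0 0 0 -0.05' | python3 jog.py; echo '0.045 0 0 0 0 0 -0.05
0.045 0 0 0 0 0 -0.05' | python3 jog.py
python3 - <<'E'
from h import *
o=ctrl.get_obs();print(o["tool_pos"],o["contact_force"],o["wrist_torque"],np.degrees(np.arctan2(*tool()[1][1::-1,0])))
E
```

```text
t: 10.62
tool_pos: [0.442, 0.1842, 0.0819]
tool_rot: [0.44, 3.104, 0.004]
contact_force: [1.7, 0.6, 6.3]
opening: 0.0513
grip_force: 76.8
t: 10.78
tool_pos: [0.4418, 0.1841, 0.082]
tool_rot: [0.36, 3.115, 0.004]
contact_force: [1.3, 1.2, 7.9]
opening: 0.0514
grip_force: 77.1
t: 10.95
tool_pos: [0.4417, 0.1841, 0.082]
tool_rot: [0.282, 3.123, 0.003]
contact_force: [0.9, -0.3, 8.4]
opening: 0.0514
grip_force: 77.1
[0.4417 0.1841 0.082 ] [ 0.9277 -0.322   8.3519] [ 0.0239 -0.0965  0.0772] 169.66913809645393
```

```bash
echo '0.045 0 0 0 0 0 -0.05
0.045 0 0 0 0 0 -0.05' | python3 jog.py; echo '0.045 0 0 0 0 0 -0.04
0.045 0 0 0 0 0 -0.04' | python3 jog.py
python3 - <<'E'
from h import *
o=ctrl.get_obs();print(o["tool_pos"],o["contact_force"],o["wrist_torque"],np.degrees(np.arctan2(*tool()[1][1::-1,0])))
E
```

```text
t: 11.12
tool_pos: [0.4416, 0.184, 0.0819]
tool_rot: [0.204, 3.13, 0.003]
contact_force: [1.0, 0.4, 8.2]
opening: 0.0513
grip_force: 77.2
t: 11.28
tool_pos: [0.4415, 0.184, 0.0819]
tool_rot: [0.142, 3.133, 0.003]
contact_force: [0.5, -0.6, 8.8]
opening: 0.0514
grip_force: 77.2
[0.4415 0.184  0.0819] [ 0.4706 -0.6353  8.7596] [-0.0397 -0.0127  0.0538] 174.8086183840881
```

```bash
echo '0.045 0 0 -0.0015 0 0 0
0.045 0 0 -0.0015 0 0 0
0.045 0 0 -0.0015 0 0 0' | python3 jog.py; echo '0.045 0 0 -0.001 0 0 0
0.045 0 0 -0.001 0 0 0' | python3 jog.py
```

```text
t: 11.53
tool_pos: [0.441, 0.1839, 0.0821]
tool_rot: [0.144, 3.134, 0.002]
contact_force: [5.0, 1.0, 4.8]
opening: 0.0511
grip_force: 76.5
t: 11.7
tool_pos: [0.4404, 0.1838, 0.0825]
tool_rot: [0.144, 3.135, 0.002]
contact_force: [5.3, 1.6, 2.9]
opening: 0.0513
grip_force: 76.5
```

```bash
echo '0.045 -0.0012 0 0 0 0 0
0.045 -0.0012 0 0 0 0 -0.03
0.045 -0.0012 0 0 0 0 -0.03' | python3 jog.py; echo '0.045 0 0 0 0 0 -0.04
0.045 0 0 0 0 0 -0.04' | python3 jog.py;echo '0.045 0 0 0 0 0 -0.04
0.045 0 0 0 0 0 -0.04' | python3 jog.py
python3 - <<'E'
from h import *
o=ctrl.get_obs();print(o["tool_pos"],o["contact_force"],o["wrist_torque"],np.degrees(np.arctan2(*tool()[1][1::-1,0])))
E
```

```text
t: 11.95
tool_pos: [0.4406, 0.1836, 0.0821]
tool_rot: [0.097, 3.14, 0.001]
contact_force: [2.4, 2.3, 4.2]
opening: 0.0512
grip_force: 76.7
t: 12.12
tool_pos: [0.4404, 0.1835, 0.0821]
tool_rot: [-0.034, -3.141, -0.0]
contact_force: [2.3, 0.8, 5.3]
opening: 0.0512
grip_force: 76.8
t: 12.28
tool_pos: [0.4403, 0.1833, 0.0821]
tool_rot: [0.029, -3.141, 0.0]
contact_force: [0.8, 1.1, 5.9]
opening: 0.0511
grip_force: 76.8
[0.4403 0.1833 0.0821] [0.7687 1.108  5.9369] [ 0.1266 -0.2798  0.0328] -178.9304343225072
```

```bash
cat > s.py <<'E'
from h import *
o=ctrl.get_obs();print(o["contact_force"],o["wrist_torque"],"turn %.3f"%(((np.degrees(np.arctan2(*tool()[1][1::-1,0]))-120.9)%360)*np.pi/180))
E
echo '0.045 0 0 0 0 0 -0.03
0.045 0 0 0 0 0 -0.03' | python3 jog.py|sed -n 2p; python3 s.py; echo '0.045 0 0 0 0 0 -0.03
0.045 0 0 0 0 0 -0.03' | python3 jog.py|sed -n 2p; python3 s.py
```

```text
tool_pos: [0.4403, 0.1832, 0.0822]
[ 1.4588 -0.0386  6.3293] [ 0.0959 -0.224   0.0251] turn 1.080
tool_pos: [0.4404, 0.1831, 0.0823]
[0.3475 0.3035 7.3135] [ 0.0321 -0.1888 -0.0477] turn 1.110
```

```bash
echo '0.045 0 0 0 0 0 -0.03
0.045 0 0 0 0 0 -0.03' | python3 jog.py|sed -n 2p; python3 s.py; echo '0.045 0 0 -0.001 0 0 0
0.045 0 0 -0.002 0 0 0
0.045 0 0 -0.002 0 0 0' | python3 jog.py|sed -n 2p; python3 s.py
```

```text
tool_pos: [0.4405, 0.1831, 0.0825]
[1.6226 0.0289 6.7355] [-0.0607 -0.1683  0.0179] turn 1.140
tool_pos: [0.4404, 0.1831, 0.084]
[ 1.8008 -0.4669  4.515 ] [-0.0444 -0.3913  0.0423] turn 1.139
```

```bash
echo '0.045 0 0 -0.001 0 0 0
0.045 0 0 -0.002 0 0 0
0.045 0 0 -0.002 0 0 0' | python3 jog.py|sed -n 2p; python3 s.py;  echo '0.045 0 0 -0.001 0 0 0
0.045 0 0 -0.002 0 0 0
0.045 0 0 -0.002 0 0 0' | python3 jog.py|sed -n 2p; python3 s.py
```

```text
tool_pos: [0.4399, 0.1831, 0.0852]
[2.9155 0.3614 0.4657] [ 0.0106 -0.543  -0.0538] turn 1.140
tool_pos: [0.4393, 0.1831, 0.0869]
[ 2.291   0.5484 -0.9583] [ 0.0095 -0.238   0.0355] turn 1.140
```

```bash
echo '0.045 -0.0015 0 0 0 0 0
0.045 -0.0017 0 -0.002 0 0 0
0.045 -0.002 0 -0.004 0 0 0
0.045 -0.002 0 -0.004 0 0 0' | python3 jog.py|sed -n 2p; python3 s.py;  echo '0.045 0 0 -0.002 0 0 0
0.045 0 0 -0.004 0 0 0
0.045 0 0 -0.004 0 0 0' | python3 jog.py|sed -n 2p; python3 s.py
```

```text
tool_pos: [0.4422, 0.1835, 0.0921]
[-0.1923 -1.575  -0.4864] [-0.0381  0.0857  0.0431] turn 1.140
tool_pos: [0.4427, 0.1836, 0.0964]
[ 0.3483 -0.2469 -0.5199] [-0.023  -0.0172 -0.0055] turn 1.140
```

```bash
echo '0.045 0 0 -0.004 0 0 0
0.045 0 0 -0.008 0 0 0
0.045 0 0 -0.012 0 0 0
0.045 0 0 -0.016 0 0 0
0.045 0 0 -0.02 0 0 0
0.045 0 0 -0.02 0 0 0
0.045 0 0 -0.02 0 0 0' | python3 jog.py; python3 s.py
python3 - <<'E'
from h import *
import cv2
t,M=tool();print(t,M)
a=ctrl.get_image("scene")[180:330,190:340];b=ctrl.get_image("wrist");np.savez("w4.npz",t=t,M=M)
a=cv2.resize(a,(400,400),interpolation=cv2.INTER_CUBIC);b=cv2.resize(b[60:380,120:440],(400,400),interpolation=cv2.INTER_CUBIC)
cv2.imwrite("pics/f.png",np.hstack([a,b])[:,:,::-1])
E
```

```text
t: 14.7
tool_pos: [0.4426, 0.1836, 0.1163]
tool_rot: [-0.17, 3.136, 0.0]
contact_force: [0.3, -0.2, -0.8]
opening: 0.0512
grip_force: 76.2
[ 0.3205 -0.1699 -0.7555] [ 0.0566 -0.007   0.0447] turn 1.140
[0.4426 0.1836 0.1163] [[-0.9941 -0.108   0.0008]
 [-0.108   0.9941  0.0002]
 [-0.0009  0.0001 -1.    ]]
```

View pics/f.png

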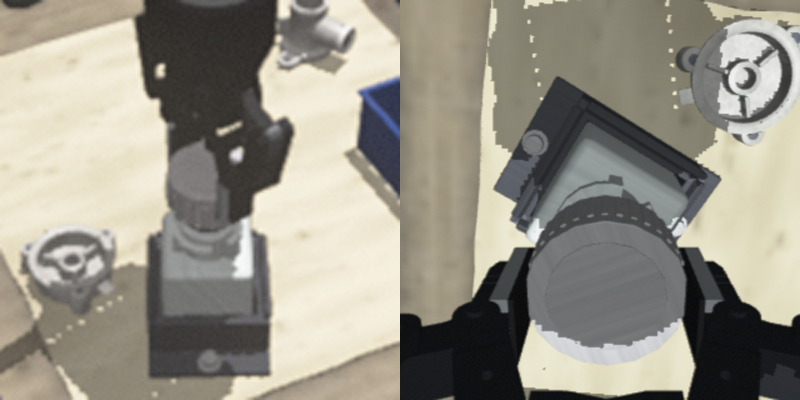

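```bash
python3 -c "
from station import ctrl
print(ctrl.finish_job())"
```

```text
the job is handed in; nothing more can be done
None
```

I handed the job in at about 15 s. The canister is seated upright in the nest, with the seat felt at about 27 N, and its lid was turned 1.14 rad anticlockwise to release. The lid is now held level, about 2 cm above the mouth by estimate and centred to within a few millimetres, and the castings were left alone.

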